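Let down the ratchet stock support

ROBOT

A 6-joint arm with a two-finger parallel gripper is mounted at the origin on a cart in front of the work surface, level with it; the furniture and walls round the work are solid. World frame = base frame: x ahead of the robot, y to its left, z up, the work surface at z = 0. Lengths are in m, angles in rad, forces in N, time in s.
With the tool pointing down it reaches from about 0.375 to 0.9 m from the base axis. Payload 3.1 kg.
Tool frame: the origin (TCP) lies at the centre of the arm's flange, where the gripper is bolted on; the fingertips stand 182 mm ahead of it and the grasp point (between the pads) lies 164 mm ahead of it; z points along the fingers, y is the line along which they close (so a half turn about z gives the same grasp; the last joint's range is limited). The gripper opens to 87 mm and grips with 3 to 60 N. Pads are 19 mm wide; open, the fingers measure 117 mm over their backs; the gripper's body (75 mm by 190 mm) begins 51 mm behind the grasp point.
Start: joints at [-0.178, 0.527, 1.433, -0, 1.181, -0.178], TCP at [0.625, 0, 0.405] pointing down, gripper open.
Joint ranges: [-3.08, 3.08], [-0.75, 2.2], [0.22, 2.44], [-1.43, 4.57], [0, 2.65], [-2.85, 2.85]. Speed limits (rad/s): [2.79, 2.79, 3.14, 3.14, 3.14, 3.14].

INTERFACE

Orientations are given as a unit quaternion [x, y, z, w].
In Python, from rig import * gives the robot as it stands.
- The arm moves only by the tool move_arm, never from a script. Its argument "commands" is a list that holds one entry, the list of rows, each a list of 6 numbers: the shift along the tool's x, y, z in units of 40 mm (1.0 is 40 mm), then the turn, a rotation vector about the tool's x, y, z in rad. A call has 1 to 12 rows; each row is the pose to reach, as a shift and turn from the pose commanded when the call began, along the tool's axes at that moment; what a row does not reach only later rows make up. A row lasts 1/8 s, in which the tool goes at most 62.5 mm and 10.7 degrees, less where a joint would pass 70% of its speed; a pose out of reach is approached as far as the arm can. A call with a gripper value outside its range is refused whole. "claw" is the closure, from -1 (fully open) to 1 (shut), so that 0 is half open, set as the call begins (left out, the last holds). The fingers move at their own pace and stop on an object; "squeeze" is the grip in N (left out, the last holds). Time passes only in rows, so rows that repeat a pose let the fingers close. It gives the time, the measured TCP pose, the force, the opening and the grip force at its end, in the units of the state.
- get_obs(): the state, without advancing time (a new reading comes with each control period).
- camera(name): name is "scene" or "side" or "wrist"; returns a dict with "pixels" (420x560x3 uint8, blue, green, red), "range_z" (420x560 float32, m along the optical axis (not along the pixel's ray), 0 where there is no reading), "camera_matrix" (3x3 intrinsics, pixels), "D" ([k1, k2, p1, p2, k3] as OpenCV has them; the pictures are not rectified), "extrinsics" (4x4, takes a point from world to camera coordinates). Camera axes: x right, y up, looking along -z (the intrinsics and any distortion apply to the point x, -y, -z); pixel columns grow to the right and rows downward; lengths in m; the calibration is good to about 2 mm. A picture is of the moment at which its call begins.
- hand_in(): hands the job in; it is judged then, once.
The state is a dict: "time": time; "q": joint angles; "joint_velocities": joint speeds; "joint_torque": joint torques, N m; "position": TCP position; "tool_rot": TCP orientation; "ft_force": force on the tool from outside, world axes, zero at the start; "moment": the same for the moment, N m; "grip_width": finger opening in m; "grip_force": force on a finger pad.
Only numpy, scipy, OpenCV 4.12 (cv2) and the standard library are available. Lean on these libraries where they do the work, as an engineer would, in place of code of your own. Each camera call takes 0.05 s, during which the arm holds its last target. There are 200 camera calls.

TASK

The ratchet stock support on the welding table is still propped up. With the fingertips, press the thumb pad of its pawl down until the pawl snaps clear of the teeth and stays there, then push the support arm down by its cross bar until it lies level on its stop, and leave the pawl free. Only push: do not force the arm against the engaged teeth, do not pull it upward, and leave the loose things round it where they are.

Things in the scene. Friction and masses are not known exactly. Their poses are not given: they have to be found in the camera images.
- stand: Fixed steel stand: base plate 240 x 84 x 8 mm, one upright grey plate (y = -12 to -20 mm, up to z = 134 mm at x = -20 to 95 mm). Origin on the table under the arm's hinge; z up; the arm points along -x, the pawl's thumb pad along +x, in the plane y = 0; both hinges run along y. Arm hinge at z = 110 mm; pawl pivot at x = 66, z = 106 mm.
- support_arm (a joint): Hinge of the support arm (flat steel bar 12 x 22 mm, toothed hub of 48 mm radius): angle in rad above level; 0 = level on its stop, starts at 0.55 to 0.9. Stiff by friction: with the pawl free it stays where it is left and takes 4 to 8 N on the cross bar to push down. With the pawl engaged the teeth let it down by at most one tooth (0.2 rad), then block it.
- cross_bar (a point): Centre of the dark round cross bar at the free end of the support arm, 24 mm diameter, 88 mm long along the stand's y, 150 mm from the arm hinge. Moves with the arm on an arc of 150 mm; with the arm down its centre is 110 mm above the table.
- pawl (a joint): Pivot of the pawl in rad: about 0 to 0.1 = hook resting in the teeth (start), 0.5 = end stop, hook clear of the teeth. Over-centre spring: below 0.30 it returns to the teeth, beyond 0.30 it snaps to 0.5 and stays. It takes 4 to 10 N on the thumb pad.
- pawl_pad (a point): Centre of the upper face of the dark thumb pad (30 x 28 mm, 5 mm thick) at the end of the pawl's tail, 61 mm from the pawl pivot; the pad slopes 0.25 rad up outward at the start and 0.25 rad down when the pawl is free. Pressing it down turns the pawl free; it goes down about 30 mm in all.
- bolt_1: Loose hex bolt standing on its head, 27 mm wide, 65 mm high, a bystander. Origin at the centre of its underside.
- tube_cut: Loose round tube offcut standing on end, 42 mm diameter, 50 mm high, a bystander. Origin at the centre of its underside.
- wood_block: Loose softwood block 54 x 62 x 18 mm, a bystander. Origin at the centre of its underside.
- nut_1: Loose hex nut lying flat, 26 mm wide, 13 mm high, a bystander. Origin at the centre of its underside.

How it is judged:
By the outcome, as a careful person would: the job done as asked, in the order asked, and still so for the second after the job is handed in, with the robot touching nothing.
It also fails if it takes over 45 s, if anything falls off the work surface, if the arm or the gripper's body presses on something with over 40 N, if the wrist force passes 120 N, or if a joint passes its speed limit or range.

## Working session

There is one attempt and no reset: what is moved stays moved. The work goes in short steps, Python scripts to look and compute and a tool call to move; the robot and the scene stay as the last step left them, time stands still between calls to the robot, and variables do not carry over. Pictures are saved under pics/ and viewed, at most 10 in all, crops included, and the job is handed in when it is done.

Besides the shell and the picture viewer there is one more tool, called after "Request:" as name([rows], argument=value, ...), one row to a line, values as JSON. move_arm: Moves the arm, as the interface text tells. Its arguments: {"type":"object","properties":{"commands":{"type":"array","items":{"type":"array","items":{"type":"array","items":{"type":"number"}}}},"claw":{"type":"number"},"squeeze":{"type":"number"}},"required":["commands"]}

```bash
mkdir -p pics; cat > h.py <<'E'
from rig import *
import numpy as np, cv2
def cloud(c):
    K=np.array(c["camera_matrix"]);d=np.array(c["range_z"]);h,w=d.shape
    u,v=np.meshgrid(np.arange(w),np.arange(h))
    p=cv2.undistortPoints(np.stack([u,v],-1).reshape(-1,1,2).astype(float),K,np.array(c["D"],float)).reshape(h,w,2)
    P=np.stack([p[...,0]*d,-p[...,1]*d,-d,np.ones_like(d)],-1)
    W=P@np.linalg.inv(np.array(c["extrinsics"])).T
    W=W[...,:3]; W[d==0]=np.nan
    return W
E
python3 - <<'E'
from h import *
o=get_obs();print({k:np.round(v,3) for k,v in o.items()})
for n in("scene","side","wrist"):
    c=camera(n);cv2.imwrite(f"pics/{n}0.png",c["pixels"]);np.savez(f"{n}0.npz",px=c["pixels"],W=cloud(c))
    print(n,np.round(np.linalg.inv(c["extrinsics"])[:3],2).tolist())
E
python3 -c "
import cv2,numpy as np
a=[cv2.imread(f'pics/{n}0.png') for n in('scene','side')]
cv2.imwrite('pics/both.png',cv2.resize(np.vstack(a),(400,600)) )"
```

```text
{'time': np.float64(0.0), 'q': array([-0.178,  0.528,  1.434, -0.   ,  1.181, -0.178]), 'joint_velocities': array([ 0.   ,  0.001, -0.001,  0.001, -0.   ,  0.001]), 'joint_torque': array([-1.0000e-03, -4.4005e+01, -1.7659e+01,  6.3000e-02,  5.8000e-02,
       -0.0000e+00]), 'position': array([0.625, 0.   , 0.404]), 'tool_rot': array([ 0.707,  0.707, -0.001, -0.001]), 'ft_force': array([ 0.195, -0.699, -0.558]), 'moment': array([-0.014, -0.055, -0.028]), 'grip_force': np.float64(0.0), 'grip_width': np.float64(0.087)}
scene [[0.87, 0.31, -0.38, 0.21], [-0.49, 0.56, -0.67, -0.57], [0.01, 0.77, 0.64, 0.67]]
side [[-1.0, 0.03, -0.04, 0.52], [-0.05, -0.56, 0.83, 0.75], [0.0, 0.83, 0.56, 0.63]]
wrist [[1.0, -0.0, 0.0, 0.62], [0.0, 0.97, 0.25, 0.07], [-0.0, -0.25, 0.97, 0.38]]
```

View pics/scene0.png

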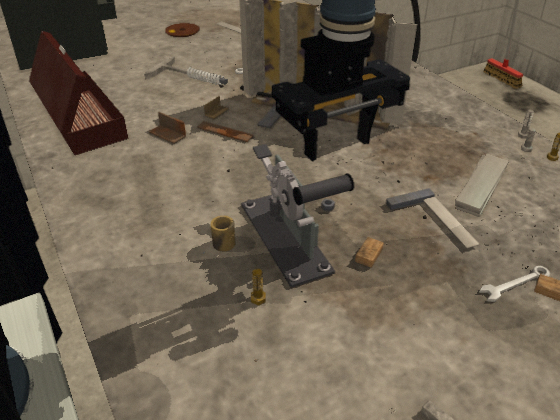

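View pics/side0.png

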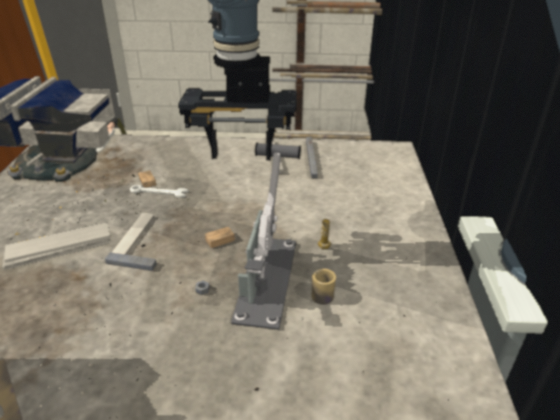

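The scene view shows the stand: base plate corners near (243,205), (295,283), (330,268), cross bar around (325,188), and the thumb pad at (263,152). The side view puts the bar at (278,150), with the pad hidden near (250,285). The tube (222,233), bolt (258,287), nut and block lie around the stand.

```bash
python3 - <<'E'
from h import *
S=np.load("scene0.npz");W=S["W"];px=S["px"].astype(int)
D=np.load("side0.npz")
def at(W,u,v): print(u,v,np.round(W[v-1:v+2,u-1:u+2].reshape(-1,3),3)[4])
for p in[(262,150),(267,155),(258,151),(300,193),(325,188),(348,181),(222,222),(258,275),(327,204),(370,250),(295,279),(327,267),(247,206)]:at(W,*p)
print('side')
for p in[(262,150),(278,151),(296,152),(276,165),(270,200),(250,285),(323,275),(325,225),(202,286),(220,237),(240,318),(272,320),(290,244)]:at(D["W"],*p)
# base plate: dark grey, z 4..13 mm
for n,Z in(("scene",S),("side",D)):
    w=Z["W"];g=Z["px"].astype(int);sat=g.max(-1)-g.min(-1)
    m=(w[...,2]>.004)&(w[...,2]<.013)&(g.max(-1)<95)&(sat<22)&(w[...,0]>.4)&(w[...,0]<.75)&(abs(w[...,1])<.3)
    k,l,st,_=cv2.connectedComponentsWithStats(cv2.morphologyEx(m.astype(np.uint8),cv2.MORPH_CLOSE,np.ones((3,3))))
    i=1+st[1:,4].argmax();P=w[(l==i)&m]
    print(n,st[i],cv2.minAreaRect((P[:,:2]*1000).astype(np.float32)),np.round(cv2.boxPoints(cv2.minAreaRect((P[:,:2]*1000).astype(np.float32)))).tolist(), P[:,2].mean())
E
python3 - <<'E'
import cv2
a=cv2.imread('pics/scene0.png')[130:310,190:400];cv2.imwrite('pics/crop1.png',cv2.resize(a,None,fx=3.3,fy=3.3,interpolation=cv2.INTER_CUBIC))
E
```

```text
262 150 [0.59  0.178 0.129]
267 155 [0.591 0.161 0.127]
258 151 [0.582 0.179 0.128]
300 193 [ 0.524 -0.064  0.217]
325 188 [ 0.562 -0.069  0.215]
348 181 [ 0.6   -0.071  0.215]
222 222 [0.481 0.13  0.037]
258 275 [ 0.465 -0.044  0.066]
327 204 [0.699 0.115 0.004]
370 250 [ 0.683 -0.046  0.019]
295 279 [ 0.538 -0.034  0.01 ]
327 267 [ 0.598 -0.04   0.014]
247 206 [0.553 0.175 0.013]
side
262 150 [ 0.591 -0.05   0.211]
278 151 [ 0.561 -0.048  0.212]
296 152 [ 0.527 -0.046  0.212]
276 165 [ 0.563 -0.027  0.193]
270 200 [0.571 0.028 0.151]
250 285 [0.598 0.148 0.054]
323 275 [0.471 0.101 0.04 ]
325 225 [ 0.465 -0.027  0.059]
202 286 [0.694 0.103 0.004]
220 237 [ 0.679 -0.028  0.019]
240 318 [0.613 0.185 0.011]
272 320 [0.558 0.19  0.015]
290 244 [ 0.534 -0.019  0.014]
scene [ 241  195   94   92 3007] ((577.6998901367188, 73.48295593261719), (241.60708618164062, 83.72949981689453), 85.01454162597656) [[525.0, -43.0], [609.0, -51.0], [630.0, 190.0], [546.0, 197.0]] 0.008694939405829008
side [ 253  243   43   63 1462] ((558.6534423828125, 59.41426086425781), (182.2907257080078, 54.82912063598633), 84.1270751953125) [[522.0, -28.0], [577.0, -34.0], [595.0, 147.0], [541.0, 153.0]] 0.009396491458718736
```

View pics/crop1.png

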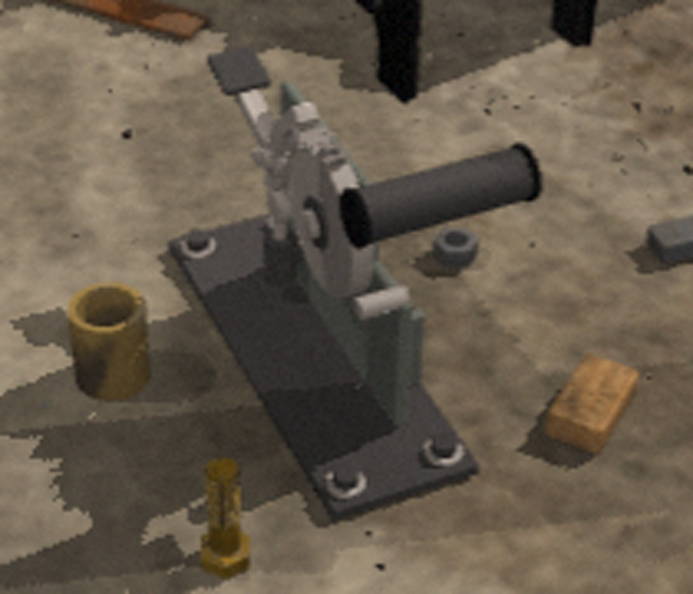

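The crop shows the pad centre at about scene pixel (262,151), roughly (0.588, 0.174, 0.128) in the world. The pawl tail, hub and upright are clear. The stand's +x is roughly world (0.087, 0.996). I'll close the fingers, hover over the pad and look from there.

Request:
move_arm([
  [[0,0,-0.3,0,0,0],[1.4,-0.3,-0.3,0,0,0.03],[2.8,-0.6,-0.3,0,0,0.06],[4.3,-0.93,0,0,0,0.087],[4.3,-0.93,1.0,0,0,0.087],[4.3,-0.93,1.2,0,0,0.087],[4.3,-0.93,1.2,0,0,0.087],[4.3,-0.93,1.2,0,0,0.087]],
], claw=1, squeeze=10)

```text
time: 1.15
position: [0.5887, 0.1712, 0.3583]
tool_rot: [0.738, 0.675, 0.001, 0.001]
ft_force: [-0.1, -0.0, -0.8]
grip_width: 0.0152
grip_force: 0.0
```

```bash
python3 - <<'E'
from h import *
o=get_obs();print({k:np.round(o[k],4) for k in("time","position","tool_rot","ft_force","grip_width")})
c=camera("wrist");W=cloud(c);g=c["pixels"].astype(int);cv2.imwrite("pics/w1.png",c["pixels"]);np.savez("w1.npz",W=W,px=g)
m=(W[...,2]>.10)&(W[...,2]<.15)&(g.max(-1)<90)&(W[...,1]>.14)&(W[...,1]<.22)
k,l,st,_=cv2.connectedComponentsWithStats(m.astype(np.uint8))
for i in range(1,k):
    if st[i,4]>150:
        P=W[l==i];print(st[i],P.mean(0),P.min(0),P.max(0),cv2.minAreaRect((P[:,:2]*1000).astype(np.float32)))
E
```

```text
{'time': np.float64(1.15), 'position': array([0.5887, 0.1712, 0.3583]), 'tool_rot': array([0.7377, 0.6751, 0.0012, 0.0009]), 'ft_force': array([-0.0735, -0.0481, -0.802 ]), 'grip_width': np.float64(0.0152)}
```

View pics/w1.png

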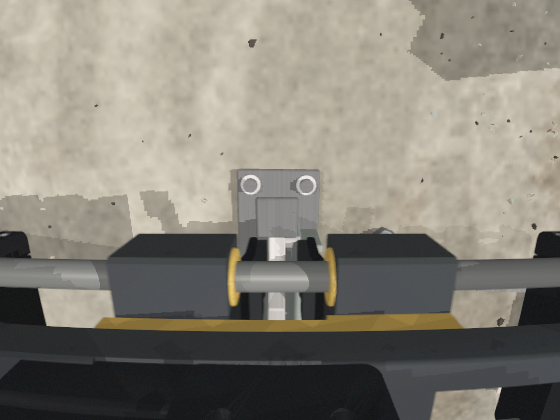

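The wrist view shows the base plate aligned at columns 237–320. The pad is at columns 256–298, rows 197–238, with its outer edge and side edges visible behind the closing fingers.

```bash
python3 - <<'E'
from h import *
Z=np.load("w1.npz");W=Z["W"]
for u,v in[(258,200),(277,200),(296,200),(258,215),(277,215),(296,215),(260,230),(277,232),(294,232)]:print(u,v,np.round(W[v,u],4))
m=(W[...,2]>.10)&(W[...,2]<.15)&(W[...,1]>.13)&(W[...,1]<.23)
m[236:]=0;P=W[m];print(len(P),P.min(0),P.max(0),np.polyfit(P[:,1],P[:,2],1))
S=np.load("scene0.npz");w=S["W"][143:162,250:275].reshape(-1,3);w=w[(w[:,2]>.115)&(w[:,2]<.145)];print(len(w),w.min(0),w.max(0),np.median(w,0))
E
```

```text
258 200 [0.5766 0.193  0.1329]
277 200 [0.5886 0.1917 0.132 ]
296 200 [0.6007 0.1907 0.1324]
258 215 [0.5752 0.1823 0.1299]
277 215 [0.5876 0.181  0.1291]
296 215 [0.6    0.1801 0.1298]
260 230 [0.5751 0.1709 0.1265]
277 232 [0.5864 0.1687 0.1271]
294 232 [0.5978 0.1675 0.1264]
1636 [0.57209277 0.1647526  0.12436139] [0.60200962 0.19457752 0.13394149] [0.22854148 0.08810913]
230 [0.57496874 0.15216551 0.11532398] [0.60374771 0.19374394 0.13418988] [0.58800135 0.17212493 0.12832901]
```

Request:
move_arm([
  [[0.22,0,0.3,0,0,0],[0.22,0,0.7,0,0,0],[0.22,0,1.0,0,0,0],[0.22,0,1.2,0,0,0],[0.22,0,1.3,0,0,0],[0.22,0,1.4,0,0,0],[0.22,0,1.45,0,0,0],[0.22,0,1.45,0,0,0]],
])

```text
time: 2.2
position: [0.5884, 0.1806, 0.2984]
tool_rot: [0.737, 0.676, -0.0, -0.0]
ft_force: [-0.9, -0.1, 0.5]
grip_width: 0.0007
grip_force: 0.3
```

Request:
move_arm([
  [[0,0,0.1,0,0,0],[0,0,0.2,0,0,0],[0,0,0.3,0,0,0],[0,0,0.35,0,0,0],[0,0,0.35,0,0,0]],
])

```text
time: 2.82
position: [0.5886, 0.1808, 0.2848]
tool_rot: [0.737, 0.676, 0.0, -0.0]
ft_force: [-0.1, -0.1, -0.5]
grip_width: 0.0005
grip_force: 0.3
```

```bash
python3 - <<'E'
from h import *
for n in("scene","side","wrist"):
    c=camera(n);np.savez(n+"2.npz",W=cloud(c),px=c["pixels"])
    if n=="scene":cv2.imwrite("pics/s2.png",cv2.resize(c["pixels"][60:310,170:400],None,fx=2.4,fy=2.4,interpolation=cv2.INTER_CUBIC))
E
```

```text
(no output)
```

View pics/s2.png

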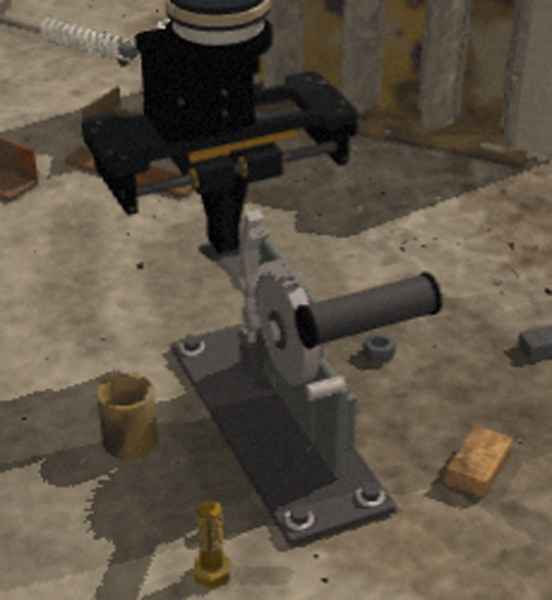

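The pad is down and sloping outward under the fingertips (crop 220,255), and the hook stands clear above the hub at (253,215). I'll lift off and check that it stays.

Request:
move_arm([
  [[0,0,-0.3,0,0,0],[0,0,-1.0,0,0,0],[0,0,-2.2,0,0,0],[0,0,-3.6,0,0,0],[0,0,-4.2,0,0,0],[0,0,-4.2,0,0,0]],
])

```text
time: 3.72
position: [0.5888, 0.1809, 0.456]
tool_rot: [0.737, 0.676, 0.003, 0.002]
ft_force: [-0.3, -1.1, 0.0]
grip_width: 0.0008
grip_force: 0.0
```

```bash
python3 - <<'E'
from h import *
o=get_obs();print({k:np.round(o[k],4) for k in("time","position","ft_force")})
c=camera("wrist");W=cloud(c)
m=(W[...,2]>.07)&(W[...,2]<.15)&(W[...,1]>.155)&(W[...,1]<.23)&(W[...,0]>.56)&(W[...,0]<.61);P=W[m];print(len(P))
if len(P):print(P.min(0),P.max(0),np.median(P,0),np.polyfit(P[:,1],P[:,2],1))
for n in("scene","side"):
    c=camera(n);W=cloud(c);g=c["pixels"].astype(int)
    m=(W[...,2]>.14)&(W[...,2]<.235)&(g.max(-1)<110)&(W[...,1]>-.12)&(W[...,1]<-.02)&(W[...,0]>.48)&(W[...,0]<.64)
    P=W[m];print(n,len(P),P.min(0),P.max(0),np.median(P,0))
    ma=P[:,2]>np.percentile(P[:,2],85);print(np.median(P[ma],0))
    if n=="scene":
        q=W[135:170,245:285].reshape(-1,3);q=q[(q[:,1]>.155)&(q[:,1]<.21)&(q[:,2]>.07)&(q[:,0]<.62)];print(len(q),np.median(q,0),np.polyfit(q[:,1],q[:,2],1))
E
```

```text
{'time': np.float64(3.725), 'position': array([0.5888, 0.1809, 0.456 ]), 'ft_force': array([-0.3222, -1.0857,  0.0484])}
892
[0.57219876 0.15518972 0.09321664] [0.60145238 0.19719698 0.10466141] [0.58651074 0.17961299 0.09976286] [-0.17745981  0.1311817 ]
scene 1035 [ 0.52132864 -0.07809824  0.1943686 ] [ 0.60832959 -0.04340795  0.22124406] [ 0.56132065 -0.06748706  0.21393572]
[ 0.5666645  -0.06149423  0.21852831]
128 [0.58725248 0.17366657 0.10053438] [-0.15772776  0.12769889]
side 195 [ 0.51779841 -0.06410601  0.19791522] [ 0.58954334 -0.04018462  0.21700223] [ 0.54197151 -0.04649521  0.20958398]
[ 0.54201159 -0.04764732  0.21448555]
```

The pawl stays free: the pad is at z≈0.100 and slopes 0.17 down. The bar's centre is about (0.565, -0.060, 0.208), so the arm is at about 0.71 rad. Next I'll go above the bar.

Request:
move_arm([
  [[-1.3,0,0,0,0,0],[-2.6,0,0,0,0,0],[-3.9,-0.06,0,0,0,0],[-5.2,-0.06,0,0,0,0],[-6.0,-0.06,0,0,0,0],[-6.0,-0.06,0.6,0,0,0],[-6.0,-0.06,1.1,0,0,0],[-6.0,-0.06,1.1,0,0,0],[-6.0,-0.06,1.1,0,0,0]],
])

```text
time: 5.0
position: [0.5654, -0.058, 0.4083]
tool_rot: [0.737, 0.676, -0.0, -0.0]
ft_force: [0.4, 0.5, 0.1]
grip_width: 0.0007
grip_force: 0.0
```

```bash
python3 - <<'E'
from h import *
o=get_obs();print({k:np.round(o[k],4) for k in("time","position","ft_force")})
c=camera("scene");cv2.imwrite("pics/s3.png",cv2.resize(c["pixels"][60:310,190:420],None,fx=2.4,fy=2.4,interpolation=cv2.INTER_CUBIC))
E
```

```text
{'time': np.float64(5.0), 'position': array([ 0.5654, -0.058 ,  0.4083]), 'ft_force': array([0.4012, 0.4688, 0.1011])}
```

View pics/s3.png

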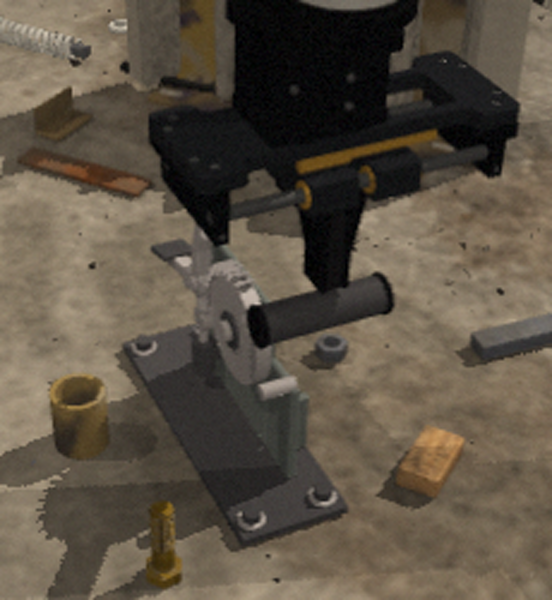

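The fingertips are just above the middle of the bar (crop 325,285), and the pawl is still free with its pad down at (170,250). I'll push down along the arc.

Request:
move_arm([
  [[-0.04,0,0.18,0,0,0],[-0.15,0,0.33,0,0,0],[-0.27,0,0.48,0,0,0],[-0.37,0,0.64,0,0,0],[-0.46,0,0.8,0,0,0],[-0.63,0,1.14,0,0,0],[-0.76,0,1.49,0,0,0],[-0.85,0,1.85,0,0,0],[-0.91,0,2.22,0,0,0],[-0.92,0,2.41,0,0,0],[-0.92,0,2.41,0,0,0]],
])

```text
time: 6.42
position: [0.5622, -0.0951, 0.3122]
tool_rot: [0.737, 0.675, 0.0, -0.0]
ft_force: [-0.0, -0.5, 0.5]
grip_width: 0.0004
grip_force: 0.2
```

Request:
move_arm([
  [[0,0,0.1,0,0,0],[0,0,0.15,0,0,0],[0,0,0.2,0,0,0]],
])

```text
time: 6.8
position: [0.5622, -0.0949, 0.3046]
tool_rot: [0.737, 0.676, -0.0, 0.001]
ft_force: [-1.3, -3.8, 4.8]
grip_width: 0.0005
grip_force: 2.5
```

Request:
move_arm([
  [[0,0,0.03,0,0,0],[0,0,0.06,0,0,0],[0,0,0.06,0,0,0]],
])

```text
time: 7.18
position: [0.5622, -0.0949, 0.304]
tool_rot: [0.737, 0.676, 0.0, 0.001]
ft_force: [-4.1, -3.4, 16.4]
grip_width: 0.001
grip_force: 8.1
```

```bash
python3 - <<'E'
from h import *
c=camera("scene");W=cloud(c);g=c["pixels"].astype(int)
m=(W[...,2]>.09)&(W[...,2]<.13)&(g.max(-1)<110)&(W[...,1]>-.13)&(W[...,1]<-.07)&(W[...,0]>.48)&(W[...,0]<.64)
P=W[m];print(len(P),P.min(0),P.max(0),np.percentile(P[:,2],[80,95]))
E
```

```text
908 [ 0.51804751 -0.1118594   0.09857913] [ 0.60462722 -0.07021586  0.12996428] [0.12207143 0.12566552]
```

The force rose to 16 N with no further travel, so the arm is on its stop. I'll lift off and check.

Request:
move_arm([
  [[0,0,-0.1,0,0,0],[0,0,-0.4,0,0,0],[0,0,-1.4,0,0,0],[0,0,-2.6,0,0,0],[0,0,-3.8,0,0,0],[0,0,-3.8,0,0,0],[0,0,-3.8,0,0,0]],
])

```text
time: 8.1
position: [0.5616, -0.0942, 0.4533]
tool_rot: [0.737, 0.676, -0.0, -0.001]
ft_force: [0.3, -1.1, 0.3]
grip_width: 0.0004
grip_force: 0.0
```

```bash
python3 - <<'E'
from h import *
o=get_obs();print({k:np.round(o[k],4) for k in("time","position","ft_force")})
c=camera("scene");W=cloud(c);g=c["pixels"].astype(int)
cv2.imwrite("pics/s4.png",cv2.resize(c["pixels"][100:310,190:420],None,fx=2.6,fy=2.6,interpolation=cv2.INTER_CUBIC))
m=(W[...,2]>.09)&(W[...,2]<.14)&(g.max(-1)<110)&(W[...,1]>-.13)&(W[...,1]<-.07)&(W[...,0]>.48)&(W[...,0]<.64)
P=W[m];print(len(P),P.min(0),P.max(0),np.percentile(P[:,2],[80,95]))
q=W[135:170,245:285].reshape(-1,3);q=q[(q[:,1]>.155)&(q[:,1]<.21)&(q[:,2]>.07)&(q[:,0]<.62)];print(len(q),np.median(q,0),np.polyfit(q[:,1],q[:,2],1))
E
```

```text
{'time': np.float64(8.1), 'position': array([ 0.5616, -0.0942,  0.4533]), 'ft_force': array([ 0.2729, -1.0848,  0.2681])}
952 [ 0.51773934 -0.11132499  0.09897364] [ 0.60548902 -0.07058758  0.12604831] [0.12200478 0.12330426]
128 [0.58694833 0.17349618 0.10064362] [-0.17512158  0.13076502]
```

View pics/s4.png

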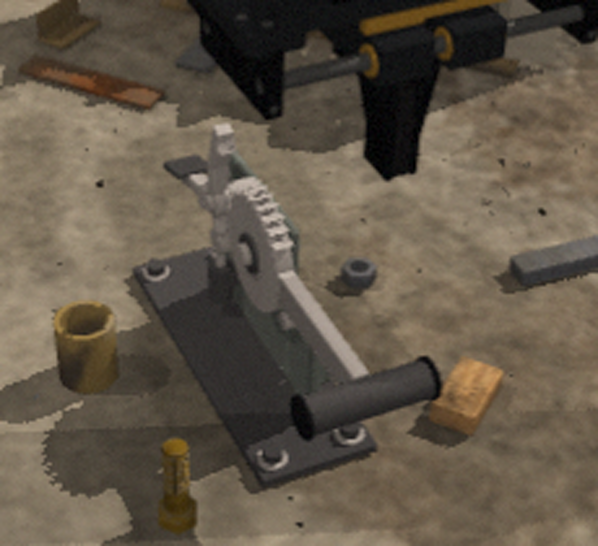

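The arm lies level with the bar's top at z≈0.122 (bar at crop 365,395). The pawl is free with its pad at (185,168), the robot is clear, and the loose things haven't moved.

```bash
python3 -c "
from rig import *
print(hand_in())"
```

```text
the job is handed in; nothing more can be done
None
```

The job is handed in: the pawl is snapped free and staying there, the support arm is level on its stop, the loose things have not visibly moved, and the gripper was clear of everything (about 8 s of robot time used).

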